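# Hold a brass seal up to the macro camera

## Robot

A 6-joint arm with a two-finger parallel gripper is mounted at the origin on the work surface; the furniture and walls round the work are solid. World frame = base frame: x ahead of the robot, y to its left, z up, the work surface at z = 0. Lengths are in mm, angles in rad, forces in N, time in s.
With the tool pointing down it reaches from about 275 to 850 mm from the base axis. Payload 19 kg.
Tool frame: the origin (TCP) lies between the finger pads; the fingertips stand 8 mm ahead of it and the grasp point (between the pads) lies 11 mm behind it; z points along the fingers, y is the direction in which the jaws open and shut (so a half turn about z gives the same grasp; the last joint's range is limited). The gripper opens to 85 mm and grips with 20 to 120 N. Pads are 22 mm wide; open, the fingers measure 114 mm over their backs; the gripper's body (76 mm by 85 mm) begins 54 mm behind the grasp point. The pads swing forward as they close: fully open they stand 13 mm farther back than shut.
Start: joints at [1.055, 0.15, 1.437, -0, 1.554, -0.134], TCP at [214.242, 533.565, 239.267] pointing down, gripper open.
Joint ranges: [-2.8, 2.8], [-0.68, 2.1], [0.12, 2.68], [-1.39, 4.53], [0.16, 2.79], [-2.81, 2.81]. Speed limits (rad/s): [1.89, 1.89, 2.22, 3.01, 3.01, 3.01].

## Interface

Orientations are given as a rotation vector (axis times angle).
In Python, from plant import sensors, grab_frame, hand_in gives the robot as it stands. The module is installed in compiled form; this text tells all that it offers.
- The arm moves only by the tool carry_out, never from a script. Its argument "rows" is a list of rows, each an object with "delta_pos": the shift along the tool's x, y, z in mm, a list of three; "rot": the turn, a rotation vector about the tool's x, y, z in rad, a list of three. In form: [{"delta_pos": [tx, ty, tz], "rot": [ax, ay, az]}, ...]. A call has 1 to 20 rows; each row is the pose to reach, as a shift and turn from the pose commanded when the call began, along the tool's axes at that moment; what a row does not reach only later rows make up. A row lasts 1/8 s, in which the tool goes at most 62.5 mm and 10.7 degrees, less where a joint would pass 70% of its speed; a pose out of reach is approached as far as the arm can. A call with a gripper value outside its range is refused whole. "gripper" is the opening, from -1 (shut) to 1 (fully open), so that 0 is half open, set as the call begins (left out, the last holds). The fingers move at their own pace and stop on an object; the grip force is fixed at half the most. Time passes only in rows, so rows that repeat a pose let the fingers close. It gives the time, the measured TCP pose, the force and the opening at its end, in the units of the state.
- sensors.state(): the state, without advancing time (a new reading comes with each control period).
- grab_frame(name): name is "side" or "top"; returns a dict with "pixels" (384x512x3 uint8, red, green, blue), "range_z" (384x512 float32, mm along the optical axis (not along the pixel's ray), 0 where there is no reading), "K" (3x3 intrinsics, pixels), "distortion" ([k1, k2, p1, p2, k3] as OpenCV has them; the pictures are not rectified), "world_from_camera" (4x4, takes a point from camera to world coordinates). Camera axes: x right, y down, z forward; pixel columns grow to the right and rows downward; lengths in mm; the calibration is good to about 2 mm. A picture is of the moment at which its call begins.
- hand_in(): hands the job in, once; it reports no verdict.
The state is a dict: "time_s": time; "joints": joint angles; "joint_velocities": joint speeds; "tau": joint torques, N m; "ee_pos": TCP position; "ee_rot": TCP orientation; "ft_force": force on the tool from outside, world axes, zero at the start; "ft_torque": the same for the moment, N m; "width": finger opening in mm.
Only numpy, scipy, OpenCV 4.12 (cv2) and the standard library are available. Lean on these libraries where they do the work, as an engineer would, in place of code of your own. Each camera call takes 0.05 s, during which the arm holds its last target.

## Task

The collection of brass wax seals is being photographed for its catalogue: slide the glass pane over the stout, egg-handled seal fully open, leaving the other pane shut and the slim seal under it alone. Lift the stout seal out and hold it up to the macro camera on the pillar stand, engraved foot end turned squarely to the lens, centred in its view and 60 mm from the lens front, without shifting the camera or the other things on the desk. Finish while holding it there, still, in the gripper: the shutter fires while you hold.

Things in the scene. Friction and masses are not known exactly. Their poses are not given: they have to be found in the camera images.
- case: glass-topped wooden seal case, fixed: foot 128 x 308 mm, rails 58 mm high; origin at the centre of its underside, y along its length, x across it (away from the robot). A low divider halves it; at y = +86 and -86 mm, x = 0, one seal lies in two small padded cradles, its axis along x, 30 mm above the desk and 23 mm above the well floor, engraved foot toward +x
- left_pane (a joint): glass pane over the left (+y) half of the case, upper track, glass 55 mm above the desk: 0 shut (may start up to 12 mm ajar), slides toward -y over the other pane, 0.110 m fully open; the window is then y = 32 to 142 mm of the case, x = -52 to 52 mm, with nothing but the seal and its cradles below. Friction 1 to 2 N, stays where left
- right_pane (a joint): the same over the right (-y) half, on the lower track, glass 51 mm above the desk: 0 shut (may start up to 12 mm ajar), slides toward +y under the other pane, 0.110 m fully open; the window is then y = -142 to -32 mm of the case
- left_pane_pull (a point): centre of the top of the left pane's pull, an upright brass block 10 mm thick along the sliding direction (case y), 36 mm along case x, its top 78 mm above the desk, 23 mm above the glass and 20 mm above the rails; near the pane's outer end, axes as the case
- right_pane_pull (a point): the same for the right pane (block 10 x 36 mm, top 78 mm above the desk)
- seal_grip (a point): point on the axis of the stout brass seal, in the thick of its egg-shaped handle (26 to 28 mm across), 42 mm from the engraved foot: where to hold it. The seal is 70 mm long, round, 0.08 to 0.15 kg; z points along its axis from the engraved foot to the rounded handle end. It lies in either half of the case
- seal_face (a point): centre of the engraved foot end (24 mm across) of the stout seal, axes as seal_grip
- slim_mid (a point): point on the axis of the other seal, the slim one (87 mm long, thin waist with a thin 28 mm collar half-way and a small ball at the end), 42 mm from its foot; z from foot to handle end. It lies in the other half of the case and stays there
- lens (a point): centre of the front rim of the macro camera's barrel (41 mm across, 64 mm long, black and metal, on a pillar stand with a round 100 mm foot, beyond the case). It looks along this frame's -x: toward the robot and 0.1 to 0.4 rad downward; y is level. Height and tilt of the head differ from start to start; do not push it
- focus (a point): the point in the air where the seal's engraved face belongs: on the camera's axis, 60 mm in front of the lens rim; 0.19 to 0.26 m above the desk; axes as lens
- notes: yellow note pad 76 x 76 x 12 mm, loose, at the right; bystander

How it is judged:
By the outcome, as a careful person would: the job done as asked, in the order asked, and still so for the second after the job is handed in, while the arm keeps its last pose, push and grip.
It also fails if it takes over 42 s, if anything falls off the work surface, if the arm or the gripper's body presses on something with over 40 N, if the wrist force passes 120 N, or if a joint passes its speed limit or range.

## Working session

There is one attempt and no reset: what is moved stays moved. The work goes in short steps, Python scripts to look and compute and a tool call to move; the robot and the scene stay as the last step left them, time stands still between calls to the robot, and variables do not carry over. Pictures are saved under pics/ and viewed, and the job is handed in when it is done.

Besides the shell and the picture viewer there is one more tool, called after "Request:" as name(argument=value, ...) on one line, values as JSON. carry_out: Moves the arm, as the interface text tells. Its arguments: {"type":"object","properties":{"rows":{"type":"array","items":{"type":"object","properties":{"delta_pos":{"type":"array","items":{"type":"number"}},"rot":{"type":"array","items":{"type":"number"}}}}},"gripper":{"type":"number"}},"required":["rows"]}

```bash
mkdir -p pics; ls; cat > h.py <<'E'
import numpy as np, cv2
from scipy.spatial.transform import Rotation as R
from plant import sensors, grab_frame, hand_in
def save(n,f): cv2.imwrite('pics/'+n,cv2.cvtColor(f['pixels'],cv2.COLOR_RGB2BGR))
def cloud(f):
    h,w=f['range_z'].shape
    u,v=np.meshgrid(np.arange(w),np.arange(h))
    p=cv2.undistortPoints(np.stack([u,v],-1).reshape(-1,1,2).astype(np.float64),f['K'],np.array(f['distortion'],float)).reshape(h,w,2)
    z=f['range_z'].astype(float)
    P=np.stack([p[...,0]*z,p[...,1]*z,z],-1)
    T=np.array(f['world_from_camera'])
    W=P@T[:3,:3].T+T[:3,3]
    W[z==0]=np.nan
    return W
def plane(f,uv,zh):
    p=cv2.undistortPoints(np.array(uv,float).reshape(-1,1,2),f['K'],np.array(f['distortion'],float)).reshape(-1,2)
    T=np.array(f['world_from_camera']); d=np.c_[p,np.ones(len(p))]@T[:3,:3].T; o=T[:3,3]
    return o+d*((zh-o[2])/d[:,2])[:,None]
E
python3 - <<'E'
from h import *
import pickle
np.set_printoptions(precision=3,suppress=True)
print(sensors.state())
for n in('side','top'):
    f=grab_frame(n); save(n+'0.png',f); pickle.dump(f,open(n+'0.pkl','wb'))
    print(n,f['K'],f['distortion'],f['world_from_camera'])
E
```

```text
pics
{'time_s': 0.0, 'joints': array([ 1.055,  0.151,  1.438, -0.   ,  1.554, -0.134]), 'joint_velocities': array([ 0.001,  0.   , -0.   , -0.001, -0.001,  0.   ]), 'tau': array([  0.002, -71.305, -57.088,   0.   ,   0.009,  -0.   ]), 'ee_pos': array([214.163, 533.388, 238.695]), 'ee_rot': array([-0.596, -3.084,  0.002]), 'ft_force': array([-0.471,  0.694,  0.621]), 'ft_torque': array([-0.033, -0.003,  0.002]), 'width': 85.55485827292466}
side [[391.858   0.    254.004]
 [  0.    391.858 192.974]
 [  0.      0.      1.   ]] [-0.105  0.     0.     0.     0.   ] [[ -0.996   0.033  -0.082 621.1  ]
 [  0.086   0.591  -0.802 558.386]
 [  0.022  -0.806  -0.592 698.679]
 [  0.      0.      0.      1.   ]]
top [[431.892   0.    248.994]
 [  0.    431.892 189.858]
 [  0.      0.      1.   ]] [-0.137  0.     0.     0.     0.   ] [[  -0.013   -0.977    0.215  303.542]
 [  -1.       0.013   -0.001 -198.007]
 [  -0.002   -0.215   -0.977 1296.674]
 [   0.       0.       0.       1.   ]]
```

View pics/side0.png

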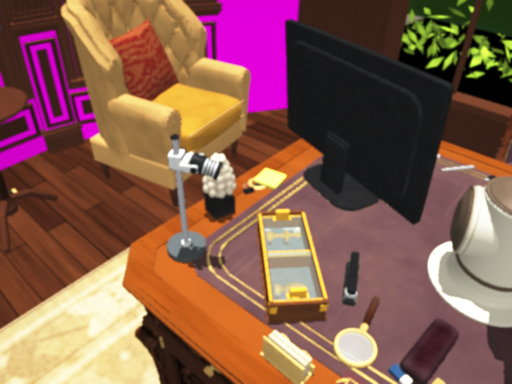

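View pics/top0.png

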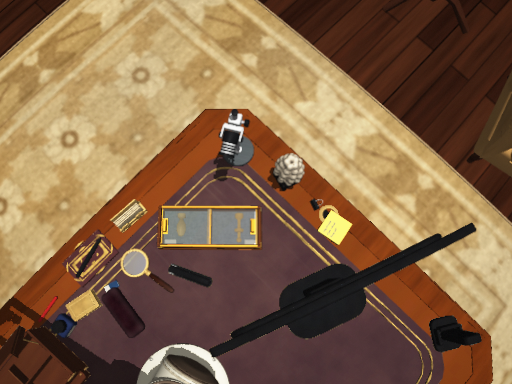

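```bash
python3 - <<'E'
from h import *
import pickle
np.set_printoptions(precision=1,suppress=True)
for n,(a,b,c,d) in dict(side=(120,320,120,330),top=(100,255,145,365)).items():
    f=pickle.load(open(n+'0.pkl','rb'))
    im=cv2.cvtColor(f['pixels'],cv2.COLOR_RGB2BGR)[a:b,c:d]
    s=min(800/(d-c),600/(b-a)); s=int(s*2)/2
    cv2.imwrite('pics/%s_z.png'%n,cv2.resize(im,None,fx=s,fy=s,interpolation=cv2.INTER_CUBIC)); print(s)
    W=cloud(f)
    pts=dict(side=[(187,248),(195,165),(215,165),(285,213),(297,292),(290,240),(180,150)],top=[(232,140),(212,225),(166,226),(255,225),(290,170),(335,228),(236,160)])[n]
    for u,v in pts: print(n,u,v,W[v,u])
E
```

```text
3.0
side 187 248 [ 711.8 -147.3   16.1]
side 195 165 [ 674.6 -133.   265.3]
side 215 165 [ 633.5 -133.7  263.4]
side 285 213 [ 463.4 -200.9   72.1]
side 297 292 [476.8  53.4  73.5]
side 290 240 [ 461.4 -123.1   51.4]
side 180 150 [ 706.7 -171.1  280. ]
3.5
top 232 140 [ 656.1 -158.5  274.8]
top 212 225 [474.  -90.8  54.1]
top 166 226 [471.1  41.7  63.9]
top 255 225 [ 472.5 -215.4   53.9]
top 290 170 [ 608.3 -312.   157.5]
top 335 228 [ 465.  -455.8   15.2]
top 236 160 [ 680.7 -160.5   14.4]
```

View pics/side_z.png

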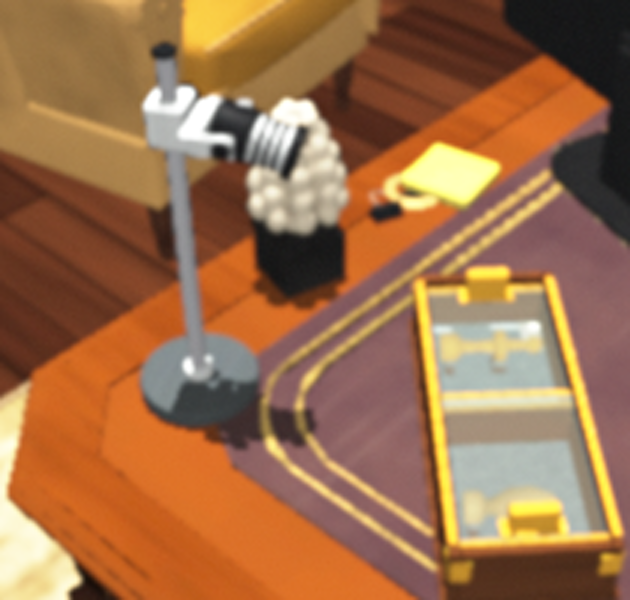

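View pics/top_z.png

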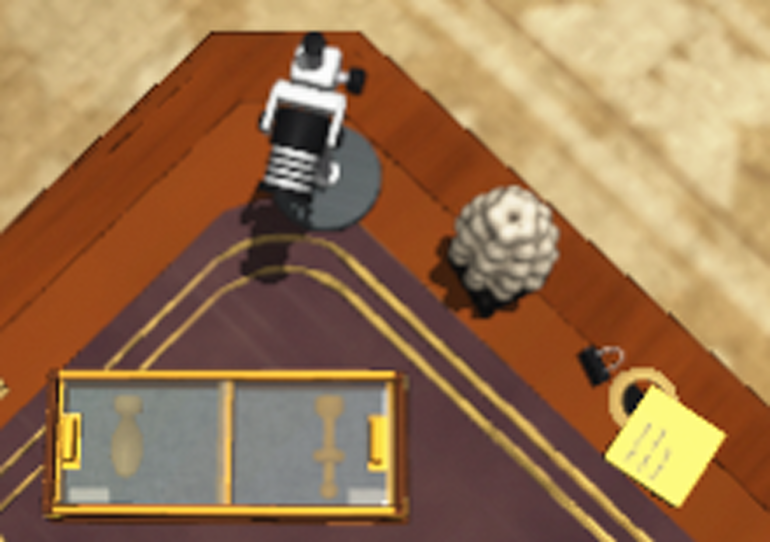

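```bash
cat > m.py <<'E'
from h import *
import pickle
np.set_printoptions(precision=1,suppress=True)
f=pickle.load(open('top0.pkl','rb')); W=cloud(f)
# case: height between 50 and 66 in region
m=(W[...,2]>50)&(W[...,2]<66)
u,v=np.meshgrid(np.arange(512),np.arange(384))
m&=(u>150)&(u<270)&(v>195)&(v<260)
cnt,_=cv2.findContours(m.astype(np.uint8),cv2.RETR_EXTERNAL,cv2.CHAIN_APPROX_NONE)
c=max(cnt,key=cv2.contourArea)
P=plane(f,c[:,0],58)[:,:2].astype(np.float32)
r=cv2.minAreaRect(P); print('case rect',r, cv2.boxPoints(r))
# pulls: z>68
for n in('top','side'):
    g=pickle.load(open(n+'0.pkl','rb')); X=cloud(g)
    for s,(y0,y1) in dict(L=(0,90),R=(-260,-170)).items():
        k=(X[...,2]>71)&(X[...,2]<85)&(X[...,0]>420)&(X[...,0]<530)&(X[...,1]>y0)&(X[...,1]<y1)
        q=X[k]; print(n,s,len(q),q.mean(0),q.min(0),q.max(0))
    k=(X[...,2]>215)&(X[...,0]>560)&(X[...,0]<760)&(X[...,1]>-230)&(X[...,1]<-80)
    q=X[k]; print(n,'head',len(q),q.mean(0),q.min(0),q.max(0))
E
python3 m.py
python3 - <<'E'
from h import *
import pickle
ims=[]
for n,(a,b,c,d) in dict(side=(140,190,150,240),top=(105,170,205,260)).items():
    f=pickle.load(open(''+n+'0.pkl','rb'))
    im=cv2.cvtColor(f['pixels'],cv2.COLOR_RGB2BGR)[a:b,c:d]
    ims.append(cv2.resize(im,None,fx=8,fy=8,interpolation=cv2.INTER_CUBIC))
    cv2.imwrite('pics/%s_cam.png'%n,ims[-1])
E
```

```text
case rect ((470.9593505859375, -80.59173583984375), (299.0169677734375, 117.11664581298828), 89.35721588134766) [[ 410.7 -229.4]
 [ 527.8 -230.7]
 [ 531.2   68.3]
 [ 414.1   69.6]]
top L 43 [472.7  46.1  76.3] [457.8  42.   72.3] [489.9  51.5  80.7]
top R 39 [ 469.6 -206.6   76.6] [ 452.3 -209.7   71.4] [ 487.3 -203.5   82. ]
top head 796 [ 675.6 -159.   270.9] [ 618.9 -199.   246. ] [ 725.2 -124.5  321.5]
side L 91 [475.1  50.3  75.9] [457.7  45.3  71. ] [492.6  54.6  79.7]
side R 66 [ 472.4 -204.2   76.6] [ 454.7 -211.7   71.4] [ 489.1 -199.2   81.2]
side head 1215 [ 683.  -144.7  266.2] [ 616.6 -196.5  215.3] [ 732.1 -119.7  319.8]
```

View pics/side_cam.png

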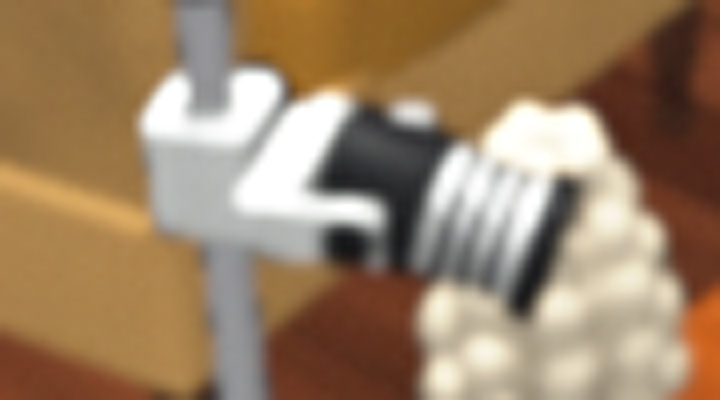

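View pics/top_cam.png

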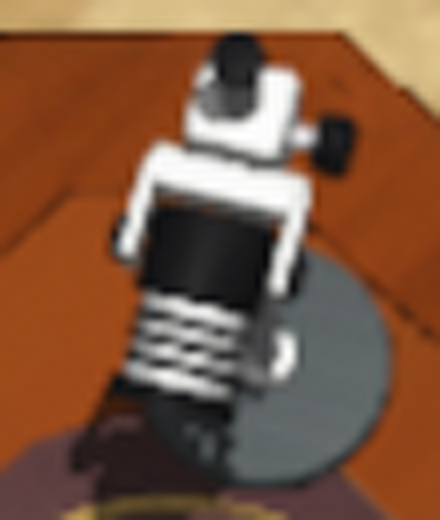

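```bash
cat > lens.py <<'E'
from h import *
import pickle,sys
from scipy.optimize import least_squares
np.set_printoptions(precision=3,suppress=True)
def pts(n):
    g=pickle.load(open(n+'0.pkl','rb')); X=cloud(g)
    k=(X[...,2]>215)&(X[...,0]>600)&(X[...,0]<760)&(X[...,1]>-230)&(X[...,1]<-80)
    return X[k]
Q={n:pts(n) for n in('top','side')}
def fit(q,r=None,it=6):
    p=np.array([-140,262,0.2,-0.25]); # at x=645: y,z ; axis d = (-1, a, b)
    s=None
    def geo(p,q):
        d=np.array([-1,p[2],p[3]]); d/=np.linalg.norm(d); o=np.array([645,p[0],p[1]])
        w=q-o; t=w@d; return t,np.linalg.norm(w-t[:,None]*d,axis=1),d,o
    for i in range(it):
        t,rr,d,o=geo(p,q)
        tip=np.percentile(t[rr<30],99.5) if (rr<30).sum() else 30
        s=q[(t>tip-38)&(t<tip-1)&(rr<(27 if i else 35))]
        res=least_squares(lambda x:geo(x,s)[1]-20.5,p,loss='soft_l1',f_scale=1.5); p=res.x
    t,rr,d,o=geo(p,q)
    tip=np.sort(t[rr<24])
    return p,d,o,tip[-8:],len(s),np.std(geo(p,s)[1]-20.5)
for nm,q in [('top',Q['top']),('side',Q['side']),('both',np.r_[Q['top'],Q['side']])]:
    p,d,o,tip,n,sd=fit(q)
    print(nm,p,'d',d,'tips',tip,n,'sd',sd,'lens',o+d*tip[-4],'focus',o+d*(tip[-4]+60), 'tilt',np.arcsin(-d[2]),'yaw',np.arctan2(d[1],-d[0]))
E
python3 lens.py
```

```text
top [ 23532.434  16263.056 -42208.655 -28549.786] d [-0.    -0.828 -0.56 ] tips [28597.053 28598.065 28598.368 28598.705 28598.999 28600.466 28601.557
 28603.694] 122 sd 3.3536135196438286 lens [ 644.439 -156.457  239.974] focus [ 644.438 -206.156  206.358] tilt 0.5947084176307714 yaw -1.5707726349716162
side [-147.217  248.811    0.303   -0.228] d [-0.935  0.284 -0.213] tips [23.154 23.228 23.293 23.324 23.425 23.986 24.054 24.071] 324 sd 2.0120180350598744 lens [ 623.098 -140.575  243.82 ] focus [ 566.998 -123.564  231.036] tilt 0.21471149841552378 yaw 0.2944280521860526
both [-146.838  247.655    0.275   -0.223] d [-0.943  0.259 -0.21 ] tips [22.744 22.815 22.824 22.861 23.155 23.363 23.558 23.729] 534 sd 2.0950148488068967 lens [ 623.175 -140.829  242.785] focus [ 566.621 -125.26   230.165] tilt 0.2119118804909687 yaw 0.26865206054281443
```

```bash
python3 - <<'E'
from h import *
import pickle
for n,(a,b,c,d) in dict(side=(145,185,185,227),top=(122,170,212,248)).items():
    f=pickle.load(open(''+n+'0.pkl','rb'))
    im=cv2.cvtColor(f['pixels'],cv2.COLOR_RGB2BGR)[a:b,c:d]
    im=(255*(im/255.)**0.5).astype(np.uint8)
    s=12
    im=cv2.resize(im,None,fx=s,fy=s,interpolation=cv2.INTER_NEAREST)
    for x in range(c,d,5): 
        cv2.putText(im,str(x),((x-c)*s,10),0,.4,(0,255,255),1); cv2.line(im,((x-c)*s,0),((x-c)*s,im.shape[0]),(0,200,200),1)
    for y in range(a,b,5): 
        cv2.putText(im,str(y),(0,(y-a)*s+10),0,.4,(0,255,255),1); cv2.line(im,(0,(y-a)*s),(im.shape[1],(y-a)*s),(0,200,200),1)
    cv2.imwrite('pics/%s_lens.png'%n,im)
E
```

```text
(no output)
```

View pics/side_lens.png

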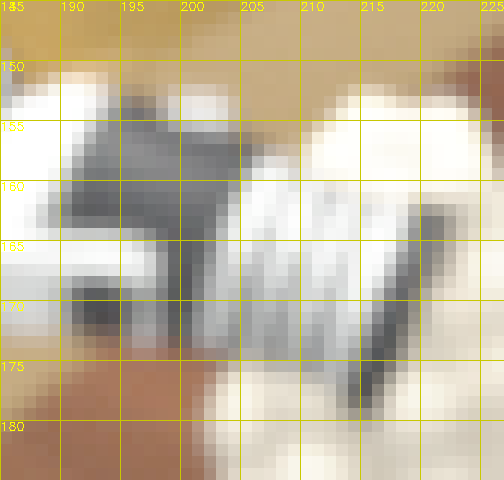

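View pics/top_lens.png

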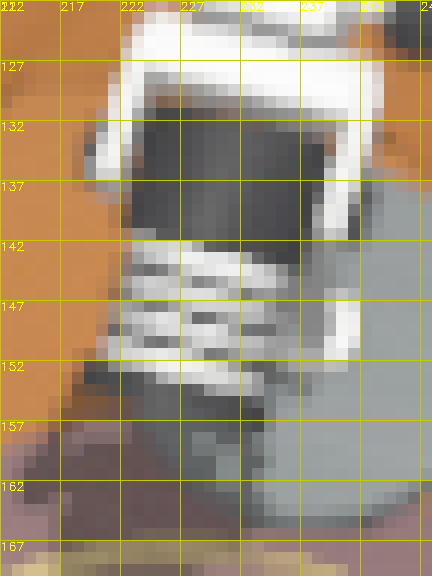

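```bash
python3 - <<'E'
from h import *
import pickle
for n,(a,b,c,d) in dict(top=(138,162,214,242),side=(153,184,196,227)).items():
    f=pickle.load(open(''+n+'0.pkl','rb'))
    z=f['range_z'][a:b,c:d]
    W=cloud(f)[a:b,c:d,2]
    print(n,'cols',c); 
    for i,r in enumerate(W): print(a+i,' '.join('%4.0f'%x for x in r))
E
```

```text
top cols 214
138    0    2   -2   -2    2    2    3    3    0  264  269  273  273  274  278  278  276  276  277  274  272  272  271  264  262  263  265  265
139   -1    1    0    1   -2   -4   -0   -4  257  265  268  271  273  274  276  275  277  275  275  270  270  270  269  268  262  266  266  268
140    1   -5   -5   -1   -6    1    3   -3  256  265  267  272  274  276  273  274  269  274  275  270  267  268  269  269  258  265  265  263
141   -4    0    2    4    4    1   -0   -6   -3  260  268  267  273  271  274  273  275  272  272  269  271  270  266  263  112  262  258  260
142    2   -1   -2   -2    2   -5   -4   -5    2  262  264  264  265  271  269  271  272  271  269  268  273  265  267  263  104  251  250   18
143    1   -1   -2   -1   -6   -0   -3    4  260  264  266  266  266  272  266  269  267  269  269  267  265  268  262  258   92   90   16   16
144   -6   -0    2    0    4    5   -2    3  255  262  266  266  267  273  271  271  266  267  264  262  264  262  252   84   84   76    9   15
145   -4   -3    0   -2    3   -2   -4   -5  257  263  265  265  267  267  270 
[... 6611 characters left out ...]
 126  231  235  129  130  132  128  131  132  nan  127  126  122
180 -780 -783 -778 -768 -786 -778 -779  110  111  113  111  114  123  123  nan  122  122  124  122  123  125  129  127  129  128  128  127  127  121  122  120
181 -778 -784 -779 -775 -785 -779 -780  106  107  109  109  109  119  118  121  120  122  119  121  121  123  123  125  127  125  125  124  122  119  118  117
182 -778 -782 -778 -777 -768 -774 -767  102  105  106  106  107  115  117  119  119  117  118  117  118  119  120  121  124  121  122  120  118  117  117  114
183 -778 -773 -773 -775 -781 -774 -773 -781  101  101  104  104  113  115  117  117  116  114  115  115  117  115  118  119  120  119  120  116  113  110  111
```

```bash
cat > lens2.py <<'E'
from h import *
import pickle
from scipy.optimize import least_squares
np.set_printoptions(precision=3,suppress=True)
F={n:pickle.load(open(n+'0.pkl','rb')) for n in('top','side')}
def ray(f,uv):
    p=cv2.undistortPoints(np.array(uv,float).reshape(-1,1,2),f['K'],np.array(f['distortion'],float)).reshape(-1,2)
    T=np.array(f['world_from_camera']); d=np.c_[p,np.ones(len(p))]@T[:3,:3].T
    return T[:3,3],d/np.linalg.norm(d,axis=1)[:,None]
def tri(a,b):
    o1,d1=ray(F['top'],a); o2,d2=ray(F['side'],b); d1=d1[0];d2=d2[0]
    t=np.linalg.lstsq(np.c_[d1,-d2],o2-o1,rcond=None)[0]
    return (o1+t[0]*d1+o2+t[1]*d2)/2, o1+t[0]*d1-o2-t[1]*d2
L,gap=tri((226.8,155.5),(218.7,170.6)); print('lens tri',L,'gap',gap)
e=plane(F['top'],[(218.8,153.3),(234.7,157.6)],L[2]); print('top rim ends',e,'len',np.linalg.norm(e[0]-e[1]),'yaw',np.arctan2(e[0,0]-e[1,0],e[0,1]-e[1,1]))
Q=[]
for i,n in enumerate(('top','side')):
    X=cloud(F[n]); k=(X[...,2]>215)&(X[...,0]>600)&(X[...,0]<700)&(X[...,1]>-230)&(X[...,1]<-80)
    q=X[k]; Q.append(np.c_[q,np.full(len(q),i)])
Q=np.vstack(Q)
p=np.array([L[1],L[2],.27,-.21, 20.,19.,20.5, 0,0,0.])
def geo(p,q):
    d=np.array([-1,p[2],p[3]]); d/=np.linalg.norm(d); o=np.array([L[0],p[0],p[1]])
    off=np.where(q[:,3:]==0,.5,-.5)*p[7:10]
    w=q[:,:3]-off-o; t=w@d; return t,np.linalg.norm(w-t[:,None]*d,axis=1),d,o
for i in range(10):
    t,r,d,o=geo(p,Q)
    s=(t<0)&(t>-48)&(abs(r-20)<(6 if i<3 else 4))
    q=Q[s]; ts=t[s]
    seg=np.where(ts<-27,0,np.where(ts<-6,1,2))
    f=lambda x: np.r_[geo(x,q)[1]-x[4+seg],x[7:10]/1.0, (x[4:7]-20.)*2]
    res=least_squares(f,p,loss='soft_l1',f_scale=2); p=res.x
t,r,d,o=geo(p,Q)
print(p,len(q),'d',d,'tilt',np.arcsin(-d[2]),'yaw',np.arctan2(d[1],-d[0]))
for i in(0,1):
    m=(Q[:,3]==i)&(r<23)&(r>16); tt=np.sort(t[m]); print(i,tt[-20::3])
E
python3 lens2.py
```

```text
lens tri [ 626.062 -143.861  242.651] gap [-0.47   0.087 -0.139]
top rim ends [[ 631.969 -123.401  242.651]
 [ 619.94  -163.919  242.651]] len 42.26632516488212 yaw 0.28858297100062064
[-141.43   244.245    0.252   -0.319   19.03    17.934   20.287   -0.469
   -2.509    0.194] 615 d [-0.926  0.234 -0.295] tilt 0.2995988968849327 yaw 0.24716929988027517
0 [-3.027 -2.672 -2.304 -1.743 -1.245 -0.69  -0.173]
1 [0.183 0.45  0.841 1.028 1.296 1.606 1.907]
```

```bash
python3 - <<'E'
from h import *
import pickle
for n in('top','side'):
    fs=[pickle.load(open(n+'0.pkl','rb'))]+[grab_frame(n) for _ in range(6)]
    z=np.stack([f['range_z'] for f in fs]).astype(float); z[z==0]=np.nan
    med=np.nanmedian(z,0); k=abs(z-med)<8
    m=np.nanmean(np.where(k,z,np.nan),0)
    f=dict(fs[0]); f['range_z']=np.nan_to_num(m).astype(np.float32)
    f['pixels']=np.mean([g['pixels'] for g in fs],0).round().astype(np.uint8)
    print(n,np.nanmedian(np.nanstd(z,0)))
    pickle.dump(f,open(n+'0.pkl','wb'))
E
python3 lens2.py
cat >> lens2.py <<'E'
# per-slice side profile: residual by t
for i in (0,1):
    print('cam',i)
    for a in range(-46,2,4):
        m=(Q[:,3]==i)&(t>=a)&(t<a+4)&(abs(r-20)<5); print(a,m.sum(),r[m].mean() if m.any() else 0, r[m].std() if m.any() else 0)
E
python3 lens2.py | tail -26; python3 m.py
```

```text
top 3.6022866834132
side 2.307180709298479
lens tri [ 626.062 -143.861  242.651] gap [-0.47   0.087 -0.139]
top rim ends [[ 631.969 -123.401  242.651]
 [ 619.94  -163.919  242.651]] len 42.26632516488212 yaw 0.28858297100062064
[-141.905  243.53     0.24    -0.324   19.146   18.046   21.041   -0.169
   -2.33    -0.635] 677 d [-0.927  0.223 -0.301] tilt 0.30537180140764325 yaw 0.23594332879255003
0 [-3.119 -2.667 -2.261 -1.773 -1.32  -0.826 -0.106]
1 [-0.197 -0.032  0.379  0.562  0.907  1.33   1.921]
cam 0
-46 29 20.522995925315172 1.3640467456472432
-42 27 20.011468503268503 1.030933226821261
-38 25 19.340183820662826 1.0021322738864529
-34 21 16.70754789832667 0.5415737360383048
-30 24 17.679394104263256 0.737050075400322
-26 23 17.613790958770725 0.6579322321137131
-22 22 18.075278612371804 0.8538420888967108
-18 23 17.735610082167174 0.7121503789737363
-14 22 17.744024045137518 0.5850870890307334
-10 24 19.48764818369766 2.0854510403202573
-6 27 21.13308489747962 0.5967530242439469
-2 11 21.04753405158976 0.6780683152113268
cam 1
-46 26 19.94789398255586 1.3091523334347541
-42 35 
[... 580 characters left out ...]
6508789) [[ 408.3 -228.7]
 [ 527.5 -230.8]
 [ 532.8   67.8]
 [ 413.6   69.9]]
top L 44 [472.2  46.   76.5] [455.7  42.   71.9] [489.8  51.2  78.6]
top R 39 [ 469.6 -206.6   76.7] [ 452.4 -209.7   72.6] [ 487.  -203.5   78.9]
top head 801 [ 675.6 -159.1  270.9] [ 618.8 -199.   246.9] [ 725.1 -124.4  319.1]
side L 90 [474.7  50.2  75.9] [457.5  44.2  71.4] [492.4  53.5  78. ]
side R 65 [ 472.6 -204.6   76.4] [ 454.9 -210.8   71.1] [ 488.8 -201.3   79.5]
side head 1219 [ 683.  -144.7  266.2] [ 616.6 -195.6  215.2] [ 731.9 -120.3  319.1]<stdin>:6: RuntimeWarning: All-NaN slice encountered
<stdin>:7: RuntimeWarning: Mean of empty slice
  var = nanvar(a, axis=axis, dtype=dtype, out=out, ddof=ddof,
```

```bash
sed -i 's/s=(t<0)&(t>-48)&(abs(r-20)<(6 if i<3 else 4))/s=(t<-1)\&(t>-44)\&(abs(r-19.5)<(5 if i<3 else 3))\&~((t>-37)\&(t<-32.5))\&~((t>-10)\&(t<-6))/; s/seg=np.where.*/seg=np.where(ts<-35,0,np.where(ts<-8,1,2))/; s/(x\[4:7\]-20.)\*2/(x[4:7]-[20,18,20.5])*3/' lens2.py; python3 lens2.py
cat > pull.py <<'E'
from h import *
import pickle
np.set_printoptions(precision=1,suppress=True)
# pull tops by colour: yellow
for n in('top','side'):
    f=pickle.load(open(n+'0.pkl','rb')); W=cloud(f)
    hsv=cv2.cvtColor(f['pixels'],cv2.COLOR_RGB2HSV)
    for s,(y0,y1) in dict(L=(10,90),R=(-260,-170)).items():
        k=(W[...,2]>73)&(W[...,2]<85)&(W[...,0]>430)&(W[...,0]<515)&(W[...,1]>y0)&(W[...,1]<y1)
        v,u=np.nonzero(k); P=plane(f,np.c_[u,v],78)
        c=cv2.minAreaRect(P[:,:2].astype(np.float32)); print(n,s,c,len(u))
    # rails
E
python3 pull.py
```

```text
lens tri [ 626.062 -143.861  242.651] gap [-0.47   0.087 -0.139]
top rim ends [[ 631.969 -123.401  242.651]
 [ 619.94  -163.919  242.651]] len 42.26632516488212 yaw 0.28858297100062064
[-141.548  244.659    0.256   -0.271   20.383   17.784   20.276   -0.236
   -2.455   -0.628] 480 d [-0.937  0.24  -0.254] tilt 0.2568125415428938 yaw 0.25079375524552333
0 [-2.15  -1.733 -1.197 -0.809 -0.243  0.085  0.648]
1 [0.832 1.106 1.418 1.531 1.824 2.122 2.871]
cam 0
-46 31 20.965293855615148 0.9838777067259002
-42 27 20.666689804699338 0.7856332686953366
-38 26 20.154821506822653 0.8549340524228564
-34 22 17.403935992302788 0.7754043221465309
-30 23 17.612407724388646 0.7555761566977508
-26 24 17.59976585726479 0.5993062192375235
-22 22 18.181655021759337 0.7091121433030825
-18 21 17.23428448504047 0.7454235010573633
-14 23 17.566844552575102 0.6203250984426314
-10 24 18.074240461394044 1.911300245554477
-6 24 20.465325529742184 0.576657768736214
-2 19 20.338615718166057 0.6440820727935479
cam 1
-46 27 20.760887632089265 1.181731946972823
-42 33 20.19851950655682 0.4228480958921636
-38 37 20.23
[... 179 characters left out ...]
93330444692225 0.614732209061516
-18 33 17.741776562632925 0.7473001892860185
-14 31 18.00883415310312 0.7511118293226889
-10 31 17.241011376377806 0.8644293176596839
-6 34 19.973168485329502 1.063166005206411
-2 46 19.31886001460109 1.8871189598907516
top L ((473.5761413574219, 46.256404876708984), (31.899734497070312, 8.667060852050781), 1.4175392389297485) 43
top R ((469.4081115722656, -206.58981323242188), (5.697373867034912, 34.35853576660156), 89.20669555664062) 38
side L ((475.4358825683594, 51.07767868041992), (35.434200286865234, 11.111433029174805), 0.8884815573692322) 78
side R ((472.19036865234375, -204.234619140625), (12.103404998779297, 34.02323913574219), 86.54784393310547) 55
```

```bash
cat > go.py <<'E'
from h import *
np.set_printoptions(precision=3,suppress=True)
def Rz(a): return R.from_rotvec([0,0,a])
def down(yaw):  # tool y = world dir (−sin yaw, cos yaw), tool z down, tool x = y×z
    y=np.array([-np.sin(yaw),np.cos(yaw),0]); z=np.array([0,0,-1.]); x=np.cross(y,z)
    return R.from_matrix(np.c_[x,y,z])
def delta(pos,rot=None,verbose=True):
    s=sensors.state(); R0=R.from_rotvec(s['ee_rot'])
    if rot is None: rot=R0
    dp=R0.inv().apply(np.array(pos)-s['ee_pos']); dr=(R0.inv()*rot).as_rotvec()
    print('t',s['time_s'],'pos',s['ee_pos'],'w',s['width'],'F',s['ft_force'])
    print('dp',dp,'dr',dr,'rows>=',max(np.linalg.norm(dp)/62.5,np.degrees(np.linalg.norm(dr))/10.7))
    return dp,dr
E
python3 - <<'E'
from go import *
import pickle
delta([474.5,48.5,180],down(-0.016))
W=np.concatenate([cloud(pickle.load(open(n+'0.pkl','rb'))).reshape(-1,3) for n in('top','side')])
a=np.array([214,533]);b=np.array([474,48])
for t in np.linspace(0,1,12):
    p=a+t*(b-a); k=np.hypot(W[:,0]-p[0],W[:,1]-p[1])<70
    print(p,k.sum(),np.nanmax(W[k,2]) if k.any() else None)
E
```

```text
t 0.7 pos [214.252 533.556 239.266] w 85.49714119609128 F [-0.179 -1.096 -0.275]
dp [-422.243 -353.15    59.302] dr [-0.    -0.    -0.366] rows>= 8.858298661783063
[214. 533.] 1046 4.75237307502789
[237.636 488.909] 1383 9.576885113711114
[261.273 444.818] 1534 10.927132716897631
[284.909 400.727] 1552 10.927132716897631
[308.545 356.636] 1496 36.64033600077187
[332.182 312.545] 1581 36.81626663043494
[355.818 268.455] 2250 35.08061868892992
[379.455 224.364] 3615 30.90712232712235
[403.091 180.273] 4732 43.49040913650356
[426.727 136.182] 5052 59.26705701992955
[450.364  92.091] 5107 78.59823103542067
[474.  48.] 5254 78.59823103542067
```

Request:
carry_out(gripper=0.2, rows=[{"delta_pos": [-47, -39, 7], "rot": [0, 0, -0.04]}, {"delta_pos": [-94, -78, 13], "rot": [0, 0, -0.08]}, {"delta_pos": [-141, -118, 20], "rot": [0, 0, -0.12]}, {"delta_pos": [-188, -157, 26], "rot": [0, 0, -0.16]}, {"delta_pos": [-235, -196, 33], "rot": [0, 0, -0.2]}, {"delta_pos": [-282, -235, 40], "rot": [0, 0, -0.24]}, {"delta_pos": [-329, -275, 46], "rot": [0, 0, -0.28]}, {"delta_pos": [-375, -314, 53], "rot": [0, 0, -0.32]}, {"delta_pos": [-422, -353, 59], "rot": [0, 0, -0.366]}, {"delta_pos": [-422, -353, 59], "rot": [0, 0, -0.366]}, {"delta_pos": [-422, -353, 59], "rot": [0, 0, -0.366]}, {"delta_pos": [-422, -353, 59], "rot": [0, 0, -0.366]}])

```text
time_s: 2.2
ee_pos: [474.0, 49.8, 180.5]
ee_rot: [0.023, 3.141, 0.0]
ft_force: [0.3, 0.1, -0.2]
width: 51.4
```

```bash
python3 - <<'E'
from go import *
delta([474.5,48.5,70],down(-0.016))
print(sensors.state()['joints'])
f=grab_frame('side'); save('s1.png',f)
E
```

```text
t 2.2 pos [474.001  49.769 180.535] w 51.42062255995218 F [ 0.307  0.06  -0.157]
dp [ -0.484  -1.265 110.535] dr [0.    0.    0.001] rows>= 1.768695629867291
[-0.057 -0.028  1.746  0.     1.423 -1.614]
```

View pics/s1.png

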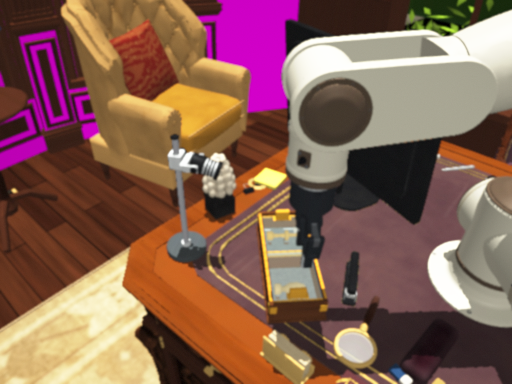

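Request:
carry_out(rows=[{"delta_pos": [0, -1, 40], "rot": [0, 0, 0]}, {"delta_pos": [0, -1, 75], "rot": [0, 0, 0]}, {"delta_pos": [0, -1, 100], "rot": [0, 0, 0]}, {"delta_pos": [0, -1, 110], "rot": [0, 0, 0]}, {"delta_pos": [0, -1, 110], "rot": [0, 0, 0]}])

```text
time_s: 2.88
ee_pos: [474.2, 48.2, 70.5]
ee_rot: [-0.024, -3.141, 0.0]
ft_force: [0.4, -0.1, 0.3]
width: 51.2
```

```bash
python3 - <<'E'
from go import *
delta([474.5,48.5,70],down(-0.016))
f=grab_frame('side'); 
im=cv2.cvtColor(f['pixels'],cv2.COLOR_RGB2BGR)[190:330,230:370]
cv2.imwrite('pics/s2.png',cv2.resize(im,None,fx=4,fy=4,interpolation=cv2.INTER_CUBIC))
E
```

```text
t 2.875 pos [474.247  48.203  70.513] w 51.23599167902368 F [ 0.412 -0.106  0.316]
dp [-0.249  0.301  0.513] dr [-0.    -0.     0.001] rows>= 0.010319720126356848
```

View pics/s2.png

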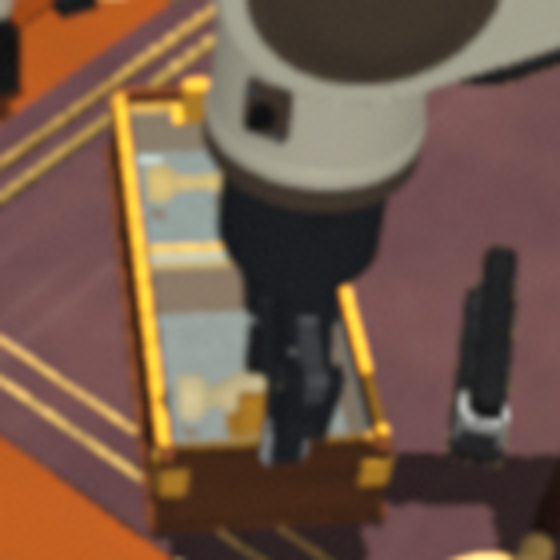

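Request:
carry_out(gripper=-1, rows=[{"delta_pos": [0, 0, 0], "rot": [0, 0, 0]}, {"delta_pos": [0, 0, 0], "rot": [0, 0, 0]}, {"delta_pos": [0, 0, 0], "rot": [0, 0, 0]}, {"delta_pos": [0, 0, 0], "rot": [0, 0, 0]}])

```text
time_s: 3.42
ee_pos: [474.6, 47.7, 71.0]
ee_rot: [0.025, 3.141, -0.0]
ft_force: [-1.8, 0.4, 6.5]
width: 7.8
```

Request:
carry_out(rows=[{"delta_pos": [0, 0, 0], "rot": [0, 0, 0]}, {"delta_pos": [0, 0, 0], "rot": [0, 0, 0]}])

```text
time_s: 3.68
ee_pos: [474.6, 47.7, 71.0]
ee_rot: [0.025, 3.141, -0.0]
ft_force: [-1.1, 0.4, 6.2]
width: 8.6
```

```bash
python3 - <<'E'
from go import *
f=grab_frame('side'); 
im=cv2.cvtColor(f['pixels'],cv2.COLOR_RGB2BGR)[220:320,240:340]
cv2.imwrite('pics/s3.png',cv2.resize(im,None,fx=6,fy=6,interpolation=cv2.INTER_CUBIC))
E
```

```text
(no output)
```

View pics/s3.png

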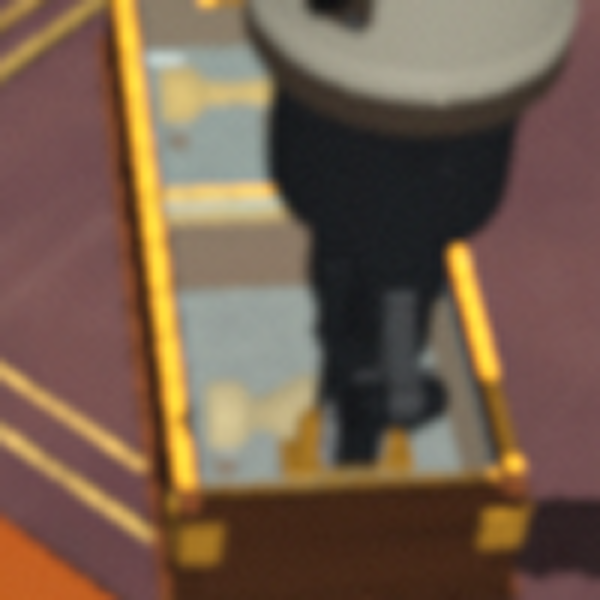

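Request:
carry_out(rows=[{"delta_pos": [0, -20, 0], "rot": [0, 0, 0]}, {"delta_pos": [0, -42, 0], "rot": [0, 0, 0]}, {"delta_pos": [0, -64, 0], "rot": [0, 0, 0]}, {"delta_pos": [0, -84, 0], "rot": [0, 0, 0]}, {"delta_pos": [0, -96, 0], "rot": [0, 0, 0]}, {"delta_pos": [0, -96, 0], "rot": [0, 0, 0]}, {"delta_pos": [0, -96, 0], "rot": [0, 0, 0]}])

```text
time_s: 4.6
ee_pos: [473.2, -48.7, 71.0]
ee_rot: [0.025, 3.14, -0.001]
ft_force: [0.3, -1.7, 4.9]
width: 8.4
```

Request:
carry_out(rows=[{"delta_pos": [0, -3, 0], "rot": [0, 0, 0]}, {"delta_pos": [0, -6, 0], "rot": [0, 0, 0]}, {"delta_pos": [0, -9, 0], "rot": [0, 0, 0]}, {"delta_pos": [0, -9, 0], "rot": [0, 0, 0]}])

```text
time_s: 5.1
ee_pos: [473.1, -57.6, 71.0]
ee_rot: [0.025, 3.14, -0.001]
ft_force: [1.1, -1.0, 5.3]
width: 8.3
```

Request:
carry_out(rows=[{"delta_pos": [0, -2, 0], "rot": [0, 0, 0]}, {"delta_pos": [0, -4, 0], "rot": [0, 0, 0]}, {"delta_pos": [0, -4, 0], "rot": [0, 0, 0]}])

```text
time_s: 5.48
ee_pos: [473.1, -60.5, 71.0]
ee_rot: [0.025, 3.14, 0.002]
ft_force: [1.0, 9.4, 7.7]
width: 8.8
```

Request:
carry_out(gripper=0.2, rows=[{"delta_pos": [0, -3, 0], "rot": [0, 0, 0]}, {"delta_pos": [0, -3, 0], "rot": [0, 0, 0]}, {"delta_pos": [0, -3, 0], "rot": [0, 0, 0]}, {"delta_pos": [0, -3, -20], "rot": [0, 0, 0]}, {"delta_pos": [0, -3, -70], "rot": [0, 0, 0]}, {"delta_pos": [60, -3, -110], "rot": [0, 0, 0]}, {"delta_pos": [120, -3, -110], "rot": [0, 0, 0]}, {"delta_pos": [150, -3, -110], "rot": [0, 0, 0]}, {"delta_pos": [150, -3, -110], "rot": [0, 0, 0]}])

```text
time_s: 6.6
ee_pos: [321.2, -61.9, 180.8]
ee_rot: [0.027, 3.14, -0.002]
ft_force: [-0.3, 0.3, 1.0]
width: 51.0
```

```bash
python3 - <<'E'
from go import *
import pickle
for n,(a,b,c,d) in dict(side=(190,330,230,370),top=(180,270,150,270)).items():
    f=grab_frame(n); pickle.dump(f,open(n+'1.pkl','wb')); save(n+'1f.png',f)
    im=cv2.cvtColor(f['pixels'],cv2.COLOR_RGB2BGR)[a:b,c:d]
    s=4 if n=='side' else 6
    cv2.imwrite('pics/%s1.png'%n,cv2.resize(im,None,fx=s,fy=s,interpolation=cv2.INTER_CUBIC))
E
```

```text
(no output)
```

View pics/side1.png

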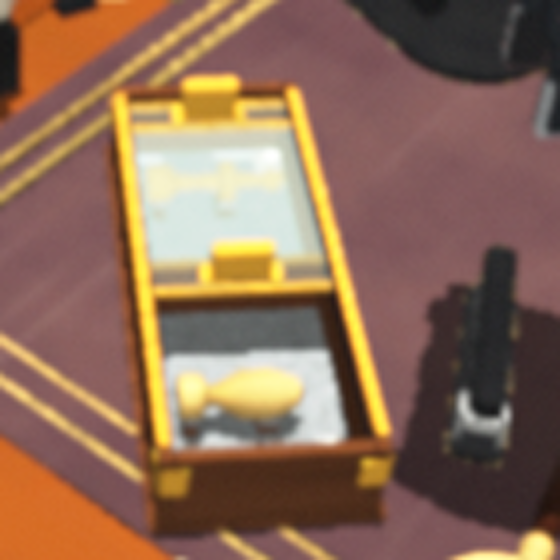

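View pics/top1.png

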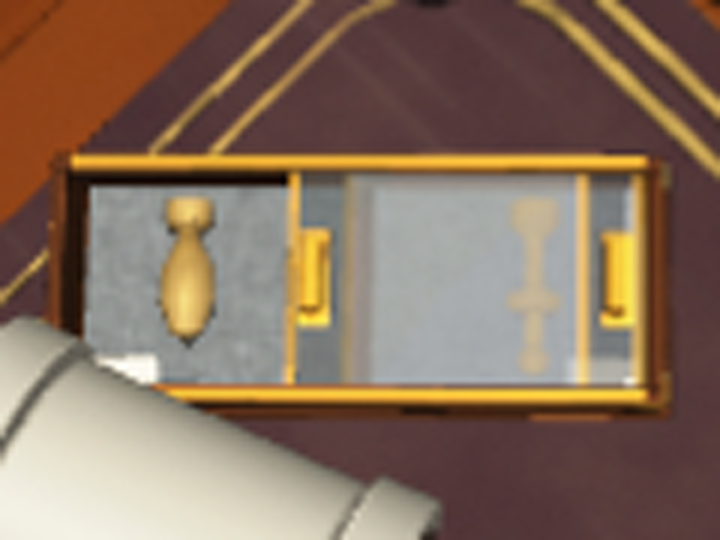

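```bash
cat > seal.py <<'E'
from go import *
import pickle
for n,(a,b,c,d) in dict(top=(208,240,172,192),side=(275,304,268,310)).items():
    f=pickle.load(open(n+'1.pkl','rb')); im=f['pixels'][a:b,c:d]
    hsv=cv2.cvtColor(im,cv2.COLOR_RGB2HSV)
    m=((hsv[...,1]>75)&(hsv[...,2]>110)&(hsv[...,0]>12)&(hsv[...,0]<35)).astype(np.uint8)
    k,l,st,_=cv2.connectedComponentsWithStats(m); i=1+st[1:,4].argmax(); m=l==i
    print('\n'.join(''.join('#' if x else '.' for x in r) for r in m))
    v,u=np.nonzero(m); P=plane(f,np.c_[u+c,v+a],30)[:,:2]
    mu=P.mean(0); w,V=np.linalg.eigh(np.cov((P-mu).T)); ax=V[:,1]*np.sign(V[0,1]); pr=(P-mu)@ax; q=(P-mu)@V[:,0]
    print(n,'mean',mu,'axis',ax,'ang',np.degrees(np.arctan2(ax[1],ax[0])),'len',np.ptp(pr),'wid',np.ptp(q),'foot',mu+ax*pr.max(),'end',mu+ax*pr.min(), 'grip',mu+ax*(pr.max()-42+1))
W=cloud(pickle.load(open('top1.pkl','rb')))
for n in('top','side'):
    X=cloud(pickle.load(open(n+'1.pkl','rb')))
    for s,(y0,y1) in dict(L=(-90,-30),R=(-260,-170)).items():
        k=(X[...,2]>71)&(X[...,2]<85)&(X[...,0]>420)&(X[...,0]<530)&(X[...,1]>y0)&(X[...,1]<y1)
        q=X[k]; print(n,s,len(q),q.mean(0))
E
python3 seal.py
```

```text
....................
....................
....................
....................
....................
......#######.......
......#######.......
......#######.......
......#######.......
......#######.......
........###.........
........###.........
.......#####........
.......#####........
......#######.......
......#######.......
.....#########......
.....#########......
.....#########......
.....#########......
.....#########......
.....#########......
.....#########......
.....########.......
.....########.......
......#######.......
......######........
......#####.........
....................
....................
....................
....................
top mean [479.82    3.781] axis [ 1.    -0.002] ang -0.09916422422241442 len 65.88605682563731 wid 24.195890065770712 foot [514.425   3.721] end [448.539   3.835] grip [473.425   3.792]
..........................................
..........................................
..........................................
..........................................
..........................................
...........................
[... 637 characters left out ...]
.......................
..........................................
..........................................
..........................................
..........................................
..........................................
..........................................
..........................................
..........................................
side mean [481.299   7.277] axis [ 1.    -0.017] ang -0.9923110981727783 len 66.66043941706633 wid 31.61135292667865 foot [515.221   6.69 ] end [448.57    7.844] grip [474.227   7.4  ]
top L 49 [471.649 -62.803  76.588]
top R 39 [ 469.593 -206.593   76.401]
side L 78 [474.355 -58.113  76.189]
side R 62 [ 471.765 -204.644   76.629]
```

```bash
python3 - <<'E'
from go import *
delta([474,6,110],down(-0.016))
delta([474,6,18],down(-0.016))
E
```

```text
t 6.7 pos [322.855 -62.028 180.637] w 51.10788268192212 F [ 0.515 -0.332  0.283]
dp [-149.93    70.533   70.771] dr [-0.001  0.001 -0.   ] rows>= 2.8827697273614117
t 6.7 pos [322.855 -62.028 180.637] w 51.10788268192212 F [ 0.515 -0.332  0.283]
dp [-149.824   70.583  162.771] dr [-0.001  0.001 -0.   ] rows>= 3.715433959804083
```

Request:
carry_out(rows=[{"delta_pos": [-40, 19, 10], "rot": [0, 0, 0]}, {"delta_pos": [-90, 42, 20], "rot": [0, 0, 0]}, {"delta_pos": [-135, 63, 40], "rot": [0, 0, 0]}, {"delta_pos": [-150, 70.5, 70], "rot": [0, 0, 0]}, {"delta_pos": [-150, 70.5, 80], "rot": [0, 0, 0]}, {"delta_pos": [-150, 70.5, 80], "rot": [0, 0, 0]}])

```text
time_s: 7.45
ee_pos: [473.2, 6.2, 99.8]
ee_rot: [-0.025, -3.14, -0.0]
ft_force: [-0.4, 0.4, 0.3]
width: 51.5
```

```bash
python3 - <<'E'
from go import *
delta([474,6,18],down(-0.016))
E
```

```text
t 7.45 pos [473.221   6.183  99.809] w 51.47951906795749 F [-0.379  0.45   0.349]
dp [-0.932 -0.176 81.807] dr [ 0.    -0.002  0.   ] rows>= 1.3090065989041981
```

Request:
carry_out(rows=[{"delta_pos": [-0.5, 0, 25], "rot": [0, 0, 0]}, {"delta_pos": [-0.5, 0, 50], "rot": [0, 0, 0]}, {"delta_pos": [-0.5, 0, 70], "rot": [0, 0, 0]}, {"delta_pos": [-0.5, 0, 80], "rot": [0, 0, 0]}, {"delta_pos": [-0.5, 0, 82], "rot": [0, 0, 0]}, {"delta_pos": [-0.5, 0, 82], "rot": [0, 0, 0]}])

```text
time_s: 8.2
ee_pos: [474.6, 6.1, 19.1]
ee_rot: [0.025, 3.14, -0.0]
ft_force: [-0.0, 0.2, -0.3]
width: 51.3
```

```bash
python3 - <<'E'
from go import *
delta([474,6,18],down(-0.016))
f=grab_frame('side'); 
im=cv2.cvtColor(f['pixels'],cv2.COLOR_RGB2BGR)[210:330,240:360]
cv2.imwrite('pics/s4.png',cv2.resize(im,None,fx=5,fy=5,interpolation=cv2.INTER_CUBIC))
E
```

```text
t 8.2 pos [474.56    6.073  19.143] w 51.31800031897857 F [-0.047  0.222 -0.335]
dp [ 0.56  -0.082  1.143] dr [-0.     0.001  0.   ] rows>= 0.020404811567977563
```

View pics/s4.png

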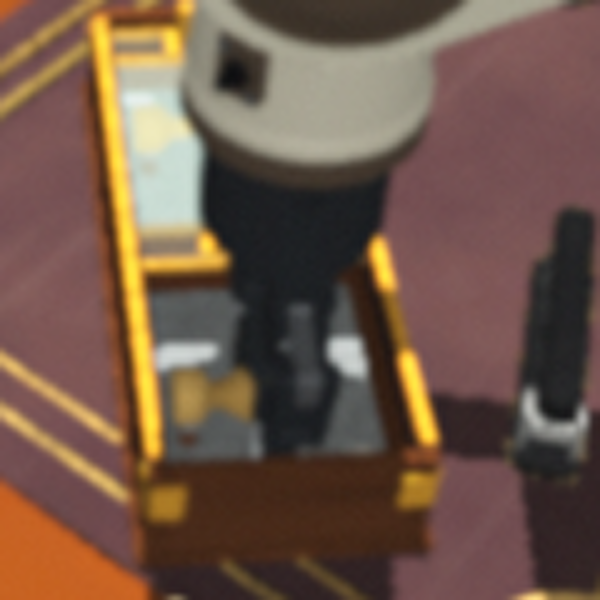

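Request:
carry_out(gripper=-1, rows=[{"delta_pos": [0, 0, 0], "rot": [0, 0, 0]}, {"delta_pos": [0, 0, 0], "rot": [0, 0, 0]}, {"delta_pos": [0, 0, 0], "rot": [0, 0, 0]}, {"delta_pos": [0, 0, 0], "rot": [0, 0, 0]}])

```text
time_s: 8.75
ee_pos: [474.6, 5.8, 19.2]
ee_rot: [0.025, 3.14, -0.002]
ft_force: [-3.1, -4.5, 10.3]
width: 25.3
```

Request:
carry_out(rows=[{"delta_pos": [0, 0, -5], "rot": [0, 0, 0]}, {"delta_pos": [0, 0, -20], "rot": [0, 0, 0]}, {"delta_pos": [0, 0, -50], "rot": [0, 0, 0]}, {"delta_pos": [0, 0, -90], "rot": [0, 0, 0]}, {"delta_pos": [0, 0, -135], "rot": [0, 0, 0]}, {"delta_pos": [0, 0, -175], "rot": [0, 0, 0]}, {"delta_pos": [0, 0, -180], "rot": [0, 0, 0]}, {"delta_pos": [0, 0, -180], "rot": [0, 0, 0]}])

```text
time_s: 9.75
ee_pos: [474.0, 6.3, 198.4]
ee_rot: [0.025, 3.141, -0.0]
ft_force: [-0.1, 0.5, -0.4]
width: 25.0
```

```bash
python3 - <<'E'
from go import *
import pickle
for n,(a,b,c,d) in dict(side=(90,270,210,370),top=(110,270,140,270)).items():
    f=grab_frame(n); pickle.dump(f,open(n+'2.pkl','wb'))
    im=cv2.cvtColor(f['pixels'],cv2.COLOR_RGB2BGR)[a:b,c:d]
    s=3.5
    cv2.imwrite('pics/%s2.png'%n,cv2.resize(im,None,fx=s,fy=s,interpolation=cv2.INTER_CUBIC))
s=sensors.state(); print(s['time_s'],s['ee_pos'],s['ee_rot'],s['ft_force'],s['width'],s['joints'])
E
```

```text
9.85 [473.655   6.344 197.334] [-0.025 -3.14  -0.   ] [ 0.151 -0.617 -1.508] 24.885029178045272 [-0.149 -0.043  1.726 -0.     1.46  -1.704]
```

View pics/side2.png

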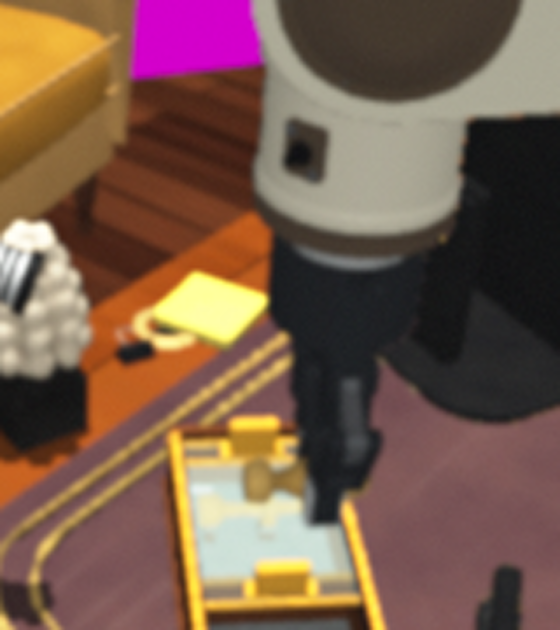

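View pics/top2.png

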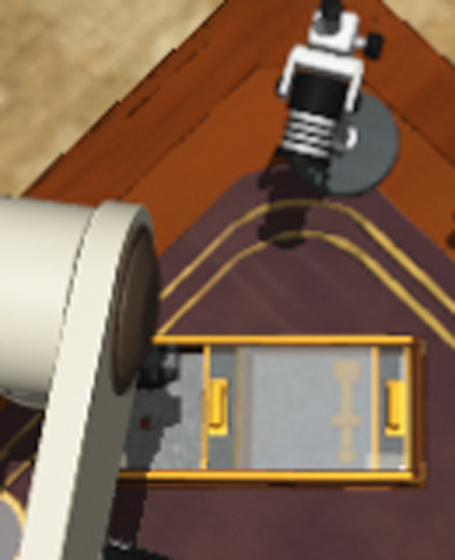

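```bash
cat > tgt.py <<'E'
from go import *
def tool_rot(tau,psi):
    d=np.array([-np.cos(tau)*np.cos(psi),np.cos(tau)*np.sin(psi),-np.sin(tau)])
    y=np.array([np.sin(psi),np.cos(psi),0]); z=np.cross(d,y)
    return d,R.from_matrix(np.c_[d,y,z])
E
python3 - <<'E'
from tgt import *
L=np.array([625.6,-142.3,244]); d,Rt=tool_rot(.257,.26)
F=L+60*d; ft=np.array([-41.2,0,-10.9]); print('F',F)
P=F+40*d-Rt.apply(ft); print('tcp',P)
delta(P,Rt)
E
```

```text
F [ 569.521 -127.382  228.749]
tcp [ 496.305 -107.905  197.568]
t 9.85 pos [473.655   6.344 197.334] w 24.885029178045272 F [ 0.151 -0.617 -1.508]
dp [ -24.443 -113.878   -0.289] dr [ 0.031 -0.257  0.243] rows>= 1.9026436517529195
```

Request:
carry_out(rows=[{"delta_pos": [-4, -20, 0], "rot": [0.006, -0.05, 0.05]}, {"delta_pos": [-9, -45, 0], "rot": [0.012, -0.1, 0.1]}, {"delta_pos": [-14, -70, 0], "rot": [0.018, -0.15, 0.145]}, {"delta_pos": [-20, -95, 0], "rot": [0.024, -0.2, 0.195]}, {"delta_pos": [-24, -112, 0], "rot": [0.03, -0.25, 0.24]}, {"delta_pos": [-24.5, -114, 0], "rot": [0.031, -0.257, 0.243]}, {"delta_pos": [-24.5, -114, 0], "rot": [0.031, -0.257, 0.243]}])

```text
time_s: 10.72
ee_pos: [496.5, -107.7, 197.8]
ee_rot: [0.373, 2.863, -0.047]
ft_force: [-0.3, -0.4, -0.8]
width: 25.0
```

```bash
cat > look.py <<'E'
from go import *
import pickle,sys
k=sys.argv[1]; N=int(sys.argv[2])
for n,(a,b,c,d) in dict(side=(110,230,160,300),top=(110,240,160,270)).items():
    fs=[grab_frame(n) for _ in range(N)]
    f=dict(fs[0]); z=np.stack([g['range_z'] for g in fs]).astype(float); z[z==0]=np.nan
    med=np.nanmedian(z,0); f['range_z']=np.nan_to_num(np.nanmean(np.where(abs(z-med)<8,z,np.nan),0)).astype(np.float32)
    pickle.dump(f,open(n+k+'.pkl','wb'))
    im=cv2.cvtColor(f['pixels'],cv2.COLOR_RGB2BGR)[a:b,c:d]
    cv2.imwrite('pics/%s%s.png'%(n,k),cv2.resize(im,None,fx=5,fy=5 if n=='side' else 4.5,interpolation=cv2.INTER_CUBIC))
s=sensors.state(); print(s['time_s'],s['ee_pos'],s['ee_rot'],s['ft_force'],s['width'],s['joints'])
E
python3 -W ignore look.py 3 4
```

```text
11.125 [ 496.909 -107.911  198.291] [ 0.374  2.861 -0.048] [ 0.282  0.755 -1.401] 25.02185155414153 [-0.386 -0.138  1.832  0.035  1.192 -1.706]
```

View pics/side3.png

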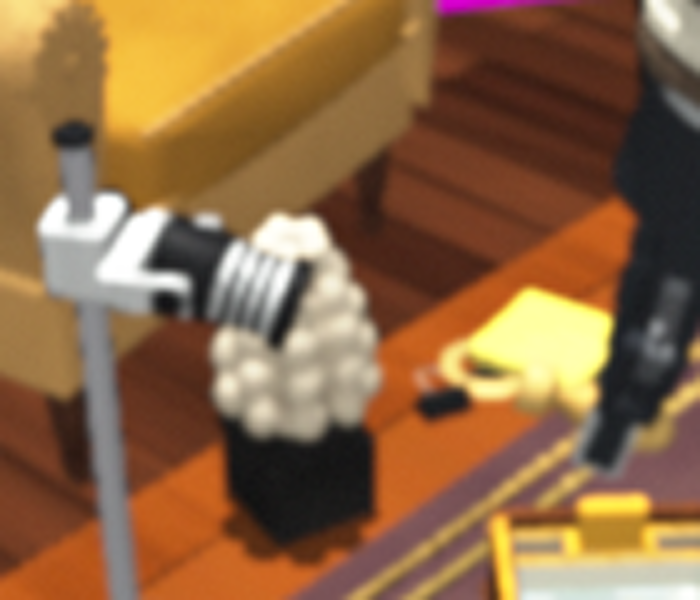

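View pics/top3.png

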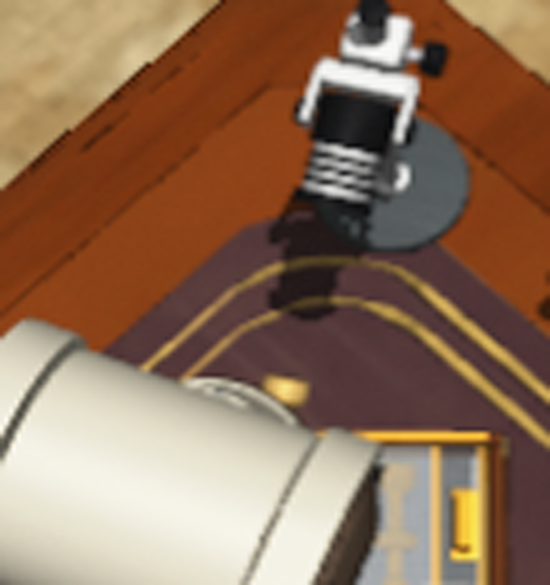

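```bash
cat > meas.py <<'E'
from tgt import *
import pickle,sys
k=sys.argv[1]; pos=np.array(eval(sys.argv[2])); rot=R.from_rotvec(eval(sys.argv[3]))
ft=np.array([-41.2,0,-10.9])
face=pos+rot.apply(ft); ax=rot.as_matrix()[:,0]; print('pred face',face,'axis',ax)
def proj(f,P):
    T=np.linalg.inv(f['world_from_camera']); r,_=cv2.Rodrigues(T[:3,:3])
    return cv2.projectPoints(np.array(P,float).reshape(-1,1,3),r,T[:3,3],f['K'],np.array(f['distortion'],float))[0].reshape(-1,2)
for n in('side','top'):
    f=pickle.load(open(n+k+'.pkl','rb'))
    z=rot.as_matrix()[:,2]; y=rot.as_matrix()[:,1]
    pr=proj(f,[face,face+z*12,face-z*12,face+y*12,face-y*12,face+70*ax]); print(n,'face',pr[0],'bot',pr[1],'top',pr[2],'+y',pr[3],'-y',pr[4],'end',pr[5])
    u0,v0=np.round(pr[0]).astype(int)
    hsv=cv2.cvtColor(f['pixels'],cv2.COLOR_RGB2HSV); W=cloud(f)
    a,b,c,d=v0-14,v0+16,u0-12,u0+32
    D=np.linalg.norm(W-(face+35*ax),axis=-1)
    m=(D<58)&(hsv[...,1]>60)&(hsv[...,2]>60)&(hsv[...,0]>10)&(hsv[...,0]<40)
    print('cols',c)
    for i in range(a,b): print(i,''.join('#' if x else ('o' if D[i,j+c]<58 else '.') for j,x in enumerate(m[i,c:d])))
    q=W[m]; t=(q-face)@ax; print('t',np.percentile(t,[0,2,10,50,90,98,100]))
    for lo,hi in((0,9),):
        s=q[(t>lo-2)&(t<hi)]; e=s-face-((s-face)@ax)[:,None]*ax
        print('foot n',len(s),'r',np.linalg.norm(e,axis=1).mean(),'mean e y',(e@y).mean(),'z',(e@z).mean())
E
python3 meas.py 3 "[496.909,-107.911,198.291]" "[0.374,2.861,-0.048]"
```

```text
pred face [ 532.718 -117.442  219.342] axis [-0.934  0.249 -0.255]
side face [263.352 185.338] bot [261.749 189.595] top [264.983 181.007] +y [262.471 188.559] -y [264.213 182.19 ] end [294.386 195.913]
cols 251
171 ............................................
172 ............................................
173 ..............................#.............
174 .................................oo.........
175 .................................oo.........
176 .............................##..o..........
177 .............................###o...........
178 .............................###o...........
179 ..............................##o...........
180 .............................###............
181 ...............###...........##.............
182 ...............#####........###.............
183 ..............######........##..............
184 ..............######........##..............
185 ..............#######......###..............
186 .............################...............
187 .............################...............
188 .............################...............
189 ..
[... 1760 characters left out ...]
##...........................
198 ............#####...........................
199 .............###o...........................
200 ............................................
201 ............................................
202 ............................................
203 ............................................
204 ............................................
205 ............................................
206 ............................................
207 ............................................
208 ............................................
t [-0.057 -0.052  0.5    5.07  10.244 12.619 12.948]
foot n 36 r 10.25564048958645 mean e y -2.237695571257623 z -7.153730177678712
```

```bash
cat > rel.py <<'E'
import sys; sys.argv=['x']
exec(open('lens2.py').read().split("L,gap=")[0])
def proj(f,P):
    T=np.linalg.inv(f['world_from_camera']); r,_=cv2.Rodrigues(T[:3,:3])
    return cv2.projectPoints(np.array(P,float).reshape(-1,1,3),r,T[:3,3],f['K'],np.array(f['distortion'],float))[0].reshape(-1,2)
from tgt import tool_rot
for tau,psi,L in((.257,.26,[625.6,-142.3,244]),):
    d,Rt=tool_rot(tau,psi); M=Rt.as_matrix(); L=np.array(L)
    for n in F:
        print(n,'lens',proj(F[n],L),'zline',proj(F[n],[L-20.5*M[:,2],L+20.5*M[:,2]]).ravel(),'yline',proj(F[n],[L+20.5*M[:,1],L-20.5*M[:,1]]).ravel(),'rear',proj(F[n],[L-40*d]))
print('tri raw',tri((226.8,155.5),(218.7,170.6)))
print('tri bias',tri((226.6,155.2),(218.1,169.7)))
E
python3 rel.py
```

```text
top lens [[226.175 155.431]] zline [225.219 155.049 227.097 155.799] yline [218.404 153.56  233.97  157.31 ] rear [[229.871 140.125]]
side lens [[219.02  170.496]] zline [221.155 162.817 216.95  177.953] yline [216.609 175.759 221.339 165.437] rear [[201.173 164.451]]
tri raw (array([ 626.062, -143.861,  242.651]), array([-0.47 ,  0.087, -0.139]))
tri bias (array([ 626.736, -143.558,  244.949]), array([-1.52 ,  0.278, -0.451]))
```

```bash
python3 - <<'E'
from tgt import *
L=np.array([626.2,-143,244.5]); d,Rt=tool_rot(.257,.26)
F=L+60*d; ft=np.array([-41.2,0,-10.9]); print('F',F)
P=F-Rt.apply(ft); print('tcp',P)
delta(P,Rt)
E
```

```text
F [ 570.121 -128.082  229.249]
tcp [ 534.291 -118.55   208.235]
t 11.125 pos [ 496.909 -107.911  198.291] w 25.02185155414153 F [ 0.282  0.755 -1.401]
dp [-40.111  -0.683   0.299] dr [0.001 0.001 0.   ] rows>= 0.6418918879609095
```

Request:
carry_out(rows=[{"delta_pos": [-8, 0, 0], "rot": [0, 0, 0]}, {"delta_pos": [-18, 0, 0], "rot": [0, 0, 0]}, {"delta_pos": [-28, -0.5, 0.3], "rot": [0, 0, 0]}, {"delta_pos": [-36, -0.5, 0.3], "rot": [0, 0, 0]}, {"delta_pos": [-40, -0.7, 0.3], "rot": [0, 0, 0]}, {"delta_pos": [-40, -0.7, 0.3], "rot": [0, 0, 0]}])

```text
time_s: 11.88
ee_pos: [534.3, -118.8, 208.2]
ee_rot: [0.374, 2.861, -0.048]
ft_force: [0.2, -0.3, -1.2]
width: 25.0
```

```bash
python3 -W ignore look.py 4 5
python3 - <<'E' > /tmp/p
from go import *
s=sensors.state(); print(list(s['ee_pos'])); print(list(s['ee_rot']))
E
sed -i 's/np.float64(//g; s/)//g' /tmp/p
python3 meas.py 4 "$(sed -n 1p /tmp/p)" "$(sed -n 2p /tmp/p)"
```

```text
12.375 [ 534.1   -118.768  208.289] [ 0.374  2.861 -0.048] [-0.404 -0.437 -1.374] 24.957897450947478 [-0.377 -0.059  1.74   0.032  1.204 -1.696]
pred face [ 569.9   -128.305  229.353] axis [-0.934  0.249 -0.255]
side face [245.591 179.101] bot [244.138 183.412] top [247.07  174.716] +y [244.502 182.25 ] -y [246.655 176.024] end [276.706 189.709]
cols 234
165 ................................o...........
166 ............................................
167 ...............................o............
168 ...............................o............
169 ............................................
170 .............................o..............
171 ............................##o.............
172 .............................#o.............
173 .............................##.............
174 .............................#..............
175 ..............####...........#..............
176 ..............######........................
177 ..............######........#...............
178 .............########......##...............
179 .............########......#................
180 ....
[... 1907 characters left out ...]
...........................
183 ............................................
184 ............................................
185 ............................................
186 ............................................
187 ............................................
188 ............................................
189 ............................................
190 ............................................
191 ............................................
192 ............................................
193 ............................................
t [-0.116 -0.109  0.02   2.413  6.9    7.725  7.918]
foot n 22 r 10.945905598348988 mean e y -5.404052176891723 z -6.6498581483070645
```

View pics/side4.png

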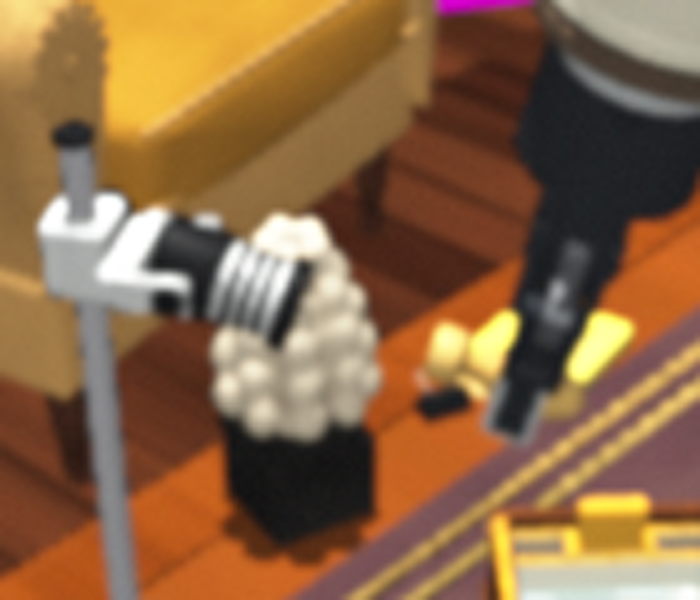

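View pics/top4.png

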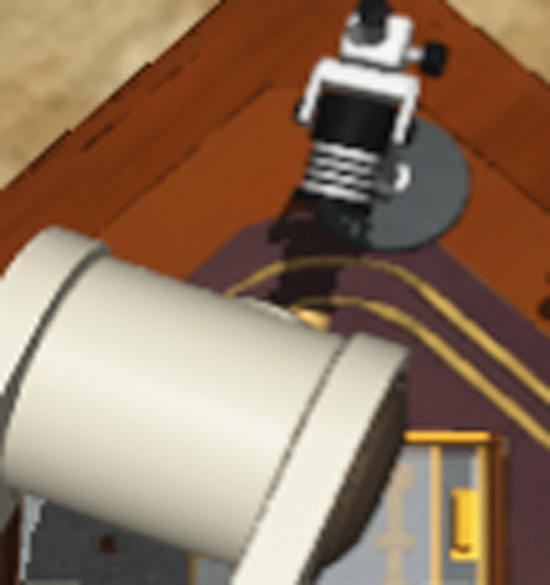

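```bash
cat > circ.py <<'E'
from tgt import *
import pickle
from scipy.optimize import least_squares
d,Rt=tool_rot(.257,.26); M=Rt.as_matrix(); L=np.array([626.2,-143,244.5]); F=L+60*d
def fit(q,o,r,lab):
    w=(q-o)@M; yz=w[:,1:]
    g=lambda c: np.linalg.norm(yz-c,axis=1)-r
    s=least_squares(g,[0,0],loss='soft_l1',f_scale=1.0); 
    g3=lambda c: np.linalg.norm(yz-c[:2],axis=1)-c[2]
    s3=least_squares(g3,[0,0,r],loss='soft_l1',f_scale=1.0); J=s.jac; cov=np.linalg.inv(J.T@J)*np.var(g(s.x))
    print(lab,len(q),'centre tool y,z',s.x,'+-',np.sqrt(np.diag(cov)),'rms',np.std(g(s.x)),'free r',s3.x)
for n in('side','top'):
    for k in('0','4'):
        f=pickle.load(open(n+k+'.pkl','rb')); W=cloud(f); q=W.reshape(-1,3)
        t=(q-L)@d; rr=np.linalg.norm(q-L-t[:,None]*d,axis=1)
        for lo,hi,r in((-5,-1,20.5),(-31,-11,17.8),(-44,-37,20.4)):
            m=(t>lo)&(t<hi)&(abs(rr-r)<5); fit(q[m],L,r,f'{n}{k} lens[{lo},{hi}]')
        m=(abs(rr-18)<5)&(t<12)&(t>-8); print('  tip t', np.sort(t[m])[-12::3])
    f=pickle.load(open(n+'4.pkl','rb')); W=cloud(f); q=W.reshape(-1,3)
    t=(q-F)@d; rr=np.linalg.norm(q-F-t[:,None]*d,axis=1)
    for lo,hi,r in((1,7,12),(58,64,None)):
        m=(t>lo)&(t<hi)&(rr<17)
        if r and m.sum()>5: fit(q[m],F,r,f'{n} foot[{lo},{hi}]')
    m=(rr<16)&(abs(t)<15); print('  foot first t',np.sort(t[m])[:20:3])
E
python3 circ.py
```

```text
side0 lens[-5,-1] 35 centre tool y,z [ 2.183 -0.816] +- [0.161 0.179] rms 0.5711059428075969 free r [ 3.209 -1.518 19.464]
side0 lens[-31,-11] 166 centre tool y,z [ 2.876 -0.481] +- [0.084 0.094] rms 0.6403661034647482 free r [ 2.952 -0.533 17.721]
side0 lens[-44,-37] 53 centre tool y,z [ 2.581 -0.783] +- [0.25  0.233] rms 0.9707072700339934 free r [ 1.286  0.524 22.045]
  tip t [2.274 2.651 2.901 3.287]
side4 lens[-5,-1] 36 centre tool y,z [ 2.122 -0.673] +- [0.195 0.226] rms 0.6883536667836073 free r [ 3.236 -1.472 19.353]
side4 lens[-31,-11] 165 centre tool y,z [ 2.767 -0.385] +- [0.085 0.095] rms 0.6475988125806749 free r [ 2.909 -0.478 17.656]
side4 lens[-44,-37] 52 centre tool y,z [ 2.271 -1.027] +- [0.293 0.279] rms 1.094301215062116 free r [ 1.027  0.031 21.84 ]
  tip t [2.358 2.684 2.871 3.252]
side foot[1,7] 29 centre tool y,z [-0.745 -0.962] +- [0.173 0.19 ] rms 0.5667903712274769 free r [-0.076 -1.239 11.391]
  foot first t [1.578 2.26  2.903 3.575 4.214 4.857 5.528]
top0 lens[-5,-1] 25 centre tool y,z [0.021 0.125] +- [0.251 0.193] rms 0.6427282600022846 free r [ 0.103  
[... 180 characters left out ...]
46 -0.109] +- [0.286 0.201] rms 0.985470931424918 free r [ 0.504  1.435 21.731]
  tip t [-0.7   -0.297  0.26   0.817]
top4 lens[-5,-1] 25 centre tool y,z [ 0.414 -0.088] +- [0.289 0.232] rms 0.7303210304470474 free r [ 0.276 -0.936 19.807]
top4 lens[-31,-11] 114 centre tool y,z [0.47  0.093] +- [0.152 0.116] rms 0.7827901339777851 free r [ 0.488  0.197 17.888]
top4 lens[-44,-37] 49 centre tool y,z [ 0.214 -0.322] +- [0.364 0.271] rms 1.1551998734831872 free r [ 0.191  1.911 22.309]
  tip t [-0.685 -0.317  0.274  0.803]
top foot[1,7] 14 centre tool y,z [-1.662  1.498] +- [0.33 0.25] rms 0.6124313806236865 free r [-1.852  1.068 11.587]
  foot first t [0.    0.198 1.258 1.864 2.639 4.331 5.671]
```

```bash
cat >> circ.py <<'E'
print('--- seal sections, side4 / side3')
f=pickle.load(open('side4.pkl','rb')); W=cloud(f); q=W.reshape(-1,3); hsv=cv2.cvtColor(f['pixels'],cv2.COLOR_RGB2HSV).reshape(-1,3)
t=(q-F)@d; w=(q-F)@M; rr=np.hypot(w[:,1],w[:,2])
for lo,hi in((1,4),(4,8),(8,12),(12,16),(16,20),(20,24),(56,60),(60,64),(64,68)):
    m=(t>lo)&(t<hi)&(rr<18)&(hsv[:,1]>60)&(hsv[:,0]<40)&(hsv[:,2]>50)
    if m.sum()<4: print(lo,m.sum()); continue
    yz=w[m,1:]; p=yz@[.58,.81]; l=yz@[.81,-.58]
    print(lo,hi,m.sum(),'perp range',p.min(),p.max(),'mid',(p.min()+p.max())/2,'LOS max',np.sort(l)[-3:].mean())
E
python3 circ.py | sed -n '/---/,$p'
```

```text
--- seal sections, side4 / side3
1 4 11 perp range -10.055916598351429 9.91300717608619 mid -0.07145471113261959 LOS max 12.025002369857768
4 8 21 perp range -11.407684080029084 10.552835079270611 mid -0.42742450037923607 LOS max 12.434384989285357
8 12 21 perp range -12.109833028378583 9.841363186490092 mid -1.1342349209442455 LOS max 12.311116599619432
12 16 19 perp range -11.4605498475144 10.50346515378385 mid -0.4785423468652752 LOS max 11.698455549032651
16 20 12 perp range -8.181667734024188 5.142774259779105 mid -1.5194467371225415 LOS max 7.096369064577587
20 24 11 perp range -6.2219621641671985 5.120100643470104 mid -0.5509307603485474 LOS max 6.17322417322294
56 60 14 perp range -9.092126705043782 8.899050511010817 mid -0.09653809701648264 LOS max 9.825934982003249
60 64 15 perp range -7.763615371918539 7.543094323543757 mid -0.11026052418739107 LOS max 9.339230803002152
64 68 11 perp range -5.137751774153333 6.224374117729967 mid 0.543311171788317 LOS max 7.595056863171654
```

Request:
carry_out(rows=[{"delta_pos": [0, 1.2, -0.2], "rot": [0, 0, 0]}, {"delta_pos": [0, 2.4, -0.5], "rot": [0, 0, 0]}, {"delta_pos": [0, 2.4, -0.5], "rot": [0, 0, 0]}, {"delta_pos": [0, 2.4, -0.5], "rot": [0, 0, 0]}])

```text
time_s: 12.88
ee_pos: [534.6, -116.4, 208.7]
ee_rot: [0.374, 2.861, -0.048]
ft_force: [-0.2, -0.2, -1.5]
width: 24.8
```

```bash
python3 -W ignore look.py 5 6; sed -i "s/+'4.pkl'/+'5.pkl'/; s/side4.pkl/side5.pkl/; s/('0','4')/('0','5')/" circ.py; python3 circ.py
python3 - <<'E'
from go import *
import pickle
for n in('top','side'):
    X=cloud(pickle.load(open(n+'5.pkl','rb')))
    for s,(y0,y1) in dict(L=(-90,-30),R=(-260,-170)).items():
        k=(X[...,2]>71)&(X[...,2]<85)&(X[...,0]>420)&(X[...,0]<530)&(X[...,1]>y0)&(X[...,1]<y1)
        q=X[k]; print(n,s,len(q),q.mean(0) if len(q) else '')
E
```

```text
13.475 [ 534.632 -116.429  208.716] [ 0.374  2.861 -0.048] [-0.142  0.434 -0.896] 24.946733969841894 [-0.372 -0.059  1.739  0.031  1.205 -1.69 ]
side0 lens[-5,-1] 35 centre tool y,z [ 2.183 -0.816] +- [0.161 0.179] rms 0.5711059428075969 free r [ 3.209 -1.518 19.464]
side0 lens[-31,-11] 166 centre tool y,z [ 2.876 -0.481] +- [0.084 0.094] rms 0.6403661034647482 free r [ 2.952 -0.533 17.721]
side0 lens[-44,-37] 53 centre tool y,z [ 2.581 -0.783] +- [0.25  0.233] rms 0.9707072700339934 free r [ 1.286  0.524 22.045]
  tip t [2.274 2.651 2.901 3.287]
side5 lens[-5,-1] 36 centre tool y,z [ 2.45  -0.651] +- [0.175 0.195] rms 0.607666007861217 free r [ 3.613 -1.506 19.267]
side5 lens[-31,-11] 163 centre tool y,z [ 2.83 -0.44] +- [0.094 0.099] rms 0.6776826776144962 free r [ 2.914 -0.497 17.714]
side5 lens[-44,-37] 53 centre tool y,z [ 2.53 -0.85] +- [0.258 0.249] rms 0.9887122975717912 free r [ 0.926  0.677 22.368]
  tip t [2.176 2.479 2.895 3.275]
side foot[1,7] 31 centre tool y,z [ 1.7   -1.275] +- [0.349 0.393] rms 1.2057982345445073 free r [ 1.916 -1.439 11.773]
  foot first t [1.582 2.
[... 1442 characters left out ...]
 -0.5199545530952765 LOS max 13.909834601397911
16 20 11 perp range -6.161732832712939 5.130572396951628 mid -0.5155802178806557 LOS max 9.98452188720214
20 24 13 perp range -6.205990288158528 7.121285397190517 mid 0.4576475545159946 LOS max 8.948017022133795
56 60 16 perp range -9.082521828711021 11.584134207940826 mid 1.2508061896149023 LOS max 13.290934945389653
60 64 17 perp range -7.7601812153577026 10.22930739409661 mid 1.2345630893694537 LOS max 11.15904630925919
64 68 10 perp range -4.435200654501743 8.8864204653124 mid 2.2256099054053284 LOS max 9.957625228395202
top L 0 
top R 38 [ 469.996 -206.522   76.792]
side L 79 [473.775 -57.837  76.425]
side R 66 [ 472.458 -204.629   76.242]
```

View pics/side5.png

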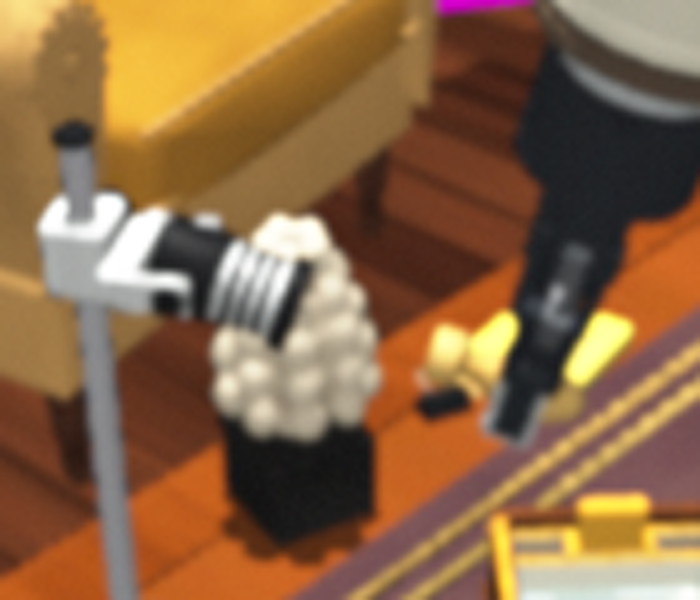

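Request:
carry_out(rows=[{"delta_pos": [0, 0, 0], "rot": [0, 0, 0]}, {"delta_pos": [0, 0, 0], "rot": [0, 0, 0]}, {"delta_pos": [0, 0, 0], "rot": [0, 0, 0]}, {"delta_pos": [0, 0, 0], "rot": [0, 0, 0]}])

```text
time_s: 13.98
ee_pos: [534.6, -116.4, 208.7]
ee_rot: [0.374, 2.861, -0.048]
ft_force: [0.2, 1.0, -1.3]
width: 25.0
```

```bash
python3 - <<'E'
from go import *
s=sensors.state(); print(s['time_s'],s['ee_pos'],s['ee_rot'],s['joint_velocities'],s['width'],s['ft_force'])
print(hand_in())
E
```

```text
13.975 [ 534.602 -116.419  208.722] [ 0.374  2.861 -0.048] [ 0.001  0.001 -0.001  0.001  0.003  0.002] 25.02972136066654 [ 0.243  1.036 -1.317]
the job is handed in; nothing more can be done
None
```

I slid the left pane open to its stop and lifted the stout seal out by its egg handle. I handed the job in at 14.0 s with the seal held at the macro camera. I got no verdict back, so the figures below are my own last checks.

- **Left pane:** I dragged it about 108 mm until the force rose to about 9 N. It seems to have started about 2 mm ajar. In the last side picture it was still open; the arm hid it from the top camera.
- **Centring:** the two cameras disagreed slightly. The side view put the foot about 0.8 mm (sideways) and 0.6 mm (vertically) off the lens axis. The top view put it about 0.4 and 0.6 mm off in the opposite directions, so on average it is centred.
- **Distance and angle:** the face is about 60 mm from the lens rim, to within 1 mm. The seal's axis matches the lens axis to about 1°, and the lens direction itself is known only to about 0.03 rad (about 2°). In the last picture, the handle-end sections read 1–2 mm lower than the foot. I put that down to the yellow note pad behind it in the picture, and I did not re-check it.
- **Hold:** the arm was still (joint speeds 0.003 rad/s or less), the finger opening was steady at 25.0 mm, and the wrist force was under 2 N.
- **Other things:** the right pane's pull and the camera read the same positions as at the start. The slim seal was never touched, and nothing else was seen to move.

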